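# Put the seasoning set and beakers into their fitted stands

### The job

Put the seasoning set away in its three fitted wooden stands: the salt carton upright in the rectangular recess, the spice jar from the counter upright in the smaller round recess, and the wide steel beaker upright in the larger round recess; once the wide beaker is home, nest the slim steel beaker in it, also upright. Each must sit fully down on the bottom of its recess. Knock nothing over, and leave the lemon, the garlic and the food tin where they are.

Things in the scene. Friction and masses are not known exactly. Their poses are not given: they have to be found in the camera images.
- spice_jar: small spice jar with a dark screw cap, standing upright, a straight cylinder 41 mm across (cap 40 mm) and 105 mm tall. Loose, about 0.11 kg. Origin at the centre of its underside, z up.
- carton: printed card salt carton standing upright, a rigid box 45 mm (its x) by 63 mm (its y) by 110 mm tall; grip it across the 45 mm. Loose, about 0.25 kg. Origin at the centre of its underside, z up.
- beaker_wide: wide low steel beaker, open at the top, straight cylindrical wall: 68 mm outer and 62 mm inner diameter, 62 mm tall, bottom 4 mm thick, wall 3 mm. Can be gripped across its outside, 68 mm. Loose, about 0.18 kg. Origin at the centre of its underside, z up.
- beaker_slim: slim tall steel beaker, open at the top, straight cylindrical wall: 46 mm outer and 40 mm inner diameter, 108 mm tall, bottom 4 mm thick, wall 3 mm. It nests in the wide beaker with 8 mm of play all round and then stands 50 mm above the wide one's rim, so grip it across the outside within its top 40 mm. Loose, about 0.14 kg. Origin at the centre of its underside, z up.
- stand_jar: light wooden block 84 x 84 x 24 mm with the smaller round recess, 55 mm across and 14 mm deep, in the middle of its top (recess bottom 10 mm above the origin). Fixed to the counter, its edges along its x and y axes; origin at the centre of its underside, z up, on the counter.
- stand_beaker: light wooden block 112 x 112 x 24 mm with the larger round recess, 84 mm across and 14 mm deep, in the middle of its top (recess bottom 10 mm above the origin). Fixed to the counter, its edges along its x and y axes; origin at the centre of its underside, z up, on the counter.
- stand_box: light wooden block 86 mm (its x) by 104 mm (its y) by 24 mm with a rectangular recess 59 mm (x) by 77 mm (y), 14 mm deep, in the middle of its top (recess bottom 10 mm above the origin). The carton fits with its x along the block's x, either way round. Fixed to the counter, its edges along its x and y axes; origin at the centre of its underside, z up, on the counter.
- lemon: yellow lemon, 83 x 58 x 58 mm, lying on the counter (a wall shelf overhangs the counter beyond x = 0.62 m, 0.44 m above it: keep the wrist and arm in front of it, also in wide swings); a bystander, to be left alone. Origin at the centre of its underside.
- garlic: garlic bulb, about 60 mm across and 58 mm tall; a bystander, to be left alone. Origin at the centre of its underside.
- tin: low printed food tin, 75 mm across, 58 mm tall; a bystander, to be left alone. Origin at the centre of its underside.
Mind the look-alikes: they are no part of the job. Leave any blue look-alike of the carton alone.

How it is judged:
On the way, in this order (a step that is already met when the one before it is completed fails the run):
1. the wide beaker stands fully down in the larger round recess (horizontal distance between beaker_wide and stand_beaker below 0.013 m and z of beaker_wide in the frame of stand_beaker between 0.005 and 0.015 m and angle between beaker_wide's own z axis and vertical below 0.1 rad), for 0.2 s.
2. after that, the slim beaker stands nested in the wide beaker (horizontal distance between beaker_slim and beaker_wide below 0.013 m and z of beaker_slim in the frame of beaker_wide between -0.001 and 0.01 m and angle between beaker_slim's own z axis and vertical below 0.1 rad), for 0.2 s.
At the end, for the whole second after the job is handed in: Jar in the smaller round, carton in the rectangular (turned with it within 0.25 rad), wide beaker in the larger round recess, slim beaker inside the wide one: each within 13 mm of the centre, down on the bottom (5 mm, slim 6 mm), upright within 0.1 rad, released and at rest (all of step 1 and all of step 2 and horizontal distance between spice_jar and stand_jar below 0.013 m and z of spice_jar in the frame of stand_jar between 0.005 and 0.015 m and angle between each of spice_jar, carton's own z axis and vertical below 0.1 rad and horizontal distance between carton and stand_box below 0.013 m and z of carton in the frame of stand_box between 0.005 and 0.015 m and angle between the x axis of carton and the x axis of stand_box, either way round below 0.25 rad and linear speed of each of spice_jar, carton, beaker_wide, beaker_slim below 0.02 m/s and angular speed of each of spice_jar, carton, beaker_wide, beaker_slim below 0.2 rad/s); the robot touches nothing.
It fails at once if the lemon is pushed more than 30 mm from where it stood (distance of lemon from where it was at the start of the episode above 0.03 m).
It fails at once if the garlic bulb is pushed more than 30 mm from where it stood (distance of garlic from where it was at the start of the episode above 0.03 m).
It fails at once if the food tin is pushed more than 30 mm from where it stood (distance of tin from where it was at the start of the episode above 0.03 m).
It fails at once if the jar, the carton, a beaker or the tin is knocked over (angle between any of spice_jar, carton, beaker_wide, beaker_slim, tin's own z axis and vertical above 0.7 rad).
It also fails if it takes over 112 s, if anything falls off the work surface, if the arm or the gripper's body presses on something with over 40 N, if the wrist force passes 120 N, or if a joint passes its speed limit or range.

### The arm

A 7-joint arm with a two-finger parallel gripper is mounted at the origin on a cart in front of the work surface, level with it; the furniture and walls round the work are solid. World frame = base frame: x ahead of the robot, y to its left, z up, the work surface at z = 0. Lengths are in m, angles in rad, forces in N, time in s.
With the tool pointing down it reaches from about 0.35 to 0.9 m from the base axis. Payload 7.2 kg.
Tool frame: the origin (TCP) lies between the finger pads; the fingertips stand robot.tip_reach ahead of it and the grasp point (between the pads) lies 3 mm ahead of it (robot.tip_reach is the distance from the TCP to the fingertips, in m); z points along the fingers, y is the line along which they close (so a half turn about z gives the same grasp; the last joint's range is limited). The gripper opens to 85 mm and grips with 20 to 120 N. Pads are 22 mm wide; open, the fingers measure 114 mm over their backs; the gripper's body (76 mm by 85 mm) begins 54 mm behind the grasp point. The pads swing forward as they close: fully open they stand 13 mm farther back than shut.
Start: joints at [1.208, 0.411, -0.013, 1.596, 0.006, 1.134, -0.082], TCP at [0.182, -0.598, 0.253] pointing down, gripper open.
Joint ranges: [-2.95, 2.95], [-0.29, 1.99], [-1.47, 1.44], [0.14, 2.54], [-1.03, 4.17], [0.13, 1.85], [-2.86, 2.86]. Speed limits (rad/s): [2.39, 2.39, 3.01, 3.01, 3.14, 3.14, 3.14].

### API

Orientations are given as a rotation vector (axis times angle).
In Python, from bench import state, imaging, job_done, spotter, robot gives the robot as it stands.
- The arm moves only by the tool send_rows, never from a script. Its argument "steps" is a list of rows, each an object with "dp": the shift along the tool's x, y, z as a fraction of full scale, a list of three; "rot": the turn, a rotation vector about the tool's x, y, z as a fraction of full scale, a list of three; "gripper": the opening, from 0 (shut) to 1 (fully open). A call has 1 to 8 rows; each row is the pose to reach, as a shift and turn from the pose commanded when the call began, along the tool's axes at that moment; what a row does not reach only later rows make up. Full scale, the value 1, is 0.4 m for a shift and 90 degrees for a turn. A row lasts 1/12 s, in which the tool goes at most 41.7 mm and 7.16 degrees, less where a joint would pass 70% of its speed; a pose out of reach is approached as far as the arm can. A call with a number of a shift or a turn outside -1 to 1 is refused whole. A call with a gripper value outside its range is refused whole. The fingers move at their own pace and stop on an object; "squeeze" is the grip in N (left out, the last holds). Time passes only in rows, so rows that repeat a pose let the fingers close. It gives the time, the measured TCP pose, the force, the opening and the grip force at its end, in the units of the state.
- state(): the state, without advancing time (a new reading comes with each control period).
- imaging.get_image(name): name is "scene" or "top" or "wrist"; returns a dict with "color" (480x640x3 uint8, blue, green, red), "z_map" (480x640 float32, m along the optical axis (not along the pixel's ray), 0 where there is no reading), "intrinsics" (3x3 intrinsics, pixels), "distortion" ([k1, k2, p1, p2, k3] as OpenCV has them; the pictures are not rectified), "R" (3x3) and "t" (3): a world point X has camera coordinates R X + t. Camera axes: x right, y down, z forward; pixel columns grow to the right and rows downward; lengths in m; the calibration is good to about 2 mm. A picture is of the moment at which its call begins.
- job_done(): hands the job in; it is judged then, once.
Trained networks look in a picture, given as the dict that the camera call returned (one of the last four; its "shot" number tells which), for a name from the list of things; names that differ only in an ending like _2 or _b are one class to them, and where a whole thing is asked for, a point or a joint stands for the part that bears it (a point fixed in the world has none). Each returns a list of dicts, best first, with "p" (0 to 1); they miss things now and then, are a little off and sometimes report something else, mostly with a low value. They report only what shows in the picture. A call takes as long as a camera call. They do not tell look-alikes from the thing itself.
- spotter.regions_of(query, picture): "mask" (480x640 bool, what is visible of it) and "rect" ([centre column, centre row, width, height] in pixels, round what is visible of it).
The state is a dict: "clock": time; "joints": joint angles; "joint_velocities": joint speeds; "effort": joint torques, N m; "eef_pos": TCP position; "tcp_rot": TCP orientation; "force": force on the tool from outside, world axes, zero at the start; "ft_torque": the same for the moment, N m; "grip_width": finger opening in m; "finger_force": force on a finger pad.
Only numpy, scipy, OpenCV 4.12 (cv2) and the standard library are available. Lean on these libraries where they do the work, as an engineer would, in place of code of your own. Each camera call takes 0.05 s, during which the arm holds its last target. There are 200 camera calls.

## Working session

There is one attempt and no reset: what is moved stays moved. The work goes in short steps, Python scripts to look and compute and a tool call to move; the robot and the scene stay as the last step left them, time stands still between calls to the robot, and variables do not carry over. Pictures are saved under pics/ and viewed, at most 14 in all, crops included, and the job is handed in when it is done.

Besides the shell and the picture viewer there is one more tool, called after "Emit:" in YAML: its name, and indented under it one key for each argument. send_rows: Moves the arm, as the interface text tells. Its arguments: {"type":"object","properties":{"steps":{"type":"array"},"squeeze":{"type":"number"}},"required":["steps"]}

```bash
ls; mkdir -p pics
cat > h.py <<'E'
import numpy as np,cv2
from bench import state,imaging,job_done,spotter,robot
def cloud(d):
    z=d["z_map"];h,w=z.shape;K=np.array(d["intrinsics"],float);D=np.array(d["distortion"],float)
    u,v=np.meshgrid(np.arange(w),np.arange(h))
    p=cv2.undistortPoints(np.stack([u,v],-1).reshape(-1,1,2).astype(float),K,D).reshape(h,w,2)
    c=np.dstack([p[...,0]*z,p[...,1]*z,z])
    X=(c-np.array(d["t"]))@np.array(d["R"])
    X[z<=0]=np.nan
    return X
E
python3 - <<'E'
from h import *
print(state(),robot.tip_reach)
for n in("top","scene"):
    d=imaging.get_image(n);cv2.imwrite(f"pics/{n}0.png",d["color"]);X=cloud(d)
    print(n,"cam",-np.array(d["R"]).T@np.array(d["t"]))
    for q in "spice_jar carton beaker_wide beaker_slim stand_jar stand_beaker stand_box lemon garlic tin".split():
        for r in spotter.regions_of(q,d):
            P=X[r["mask"]];P=P[~np.isnan(P[:,0])]
            if len(P)<5: print(q,r["p"],r["rect"]);continue
            print(q,round(r["p"],2),np.round(r["rect"]),"lo",np.round(np.percentile(P,3,0),3),"hi",np.round(np.percentile(P,97,0),3))
E
```

```text
pics
{'clock': 0.0, 'joints': array([ 1.20783255,  0.41193858, -0.01269608,  1.59705094,  0.00562022,
        1.13431204, -0.08223849]), 'joint_velocities': array([-5.24422473e-05, -2.28391083e-03, -9.30707220e-04,  5.39641431e-04,
       -8.03308364e-04,  1.04521453e-03,  2.08326435e-03]), 'effort': array([-5.42327034e-04, -6.00629997e+01,  6.81298915e-01, -2.99410576e+01,
        1.35323487e-02,  1.09081389e-02, -1.06223433e-05]), 'eef_pos': array([ 0.18138227, -0.5976121 ,  0.25242622]), 'tcp_rot': array([-3.10592863e+00, -4.61069530e-01,  6.07202606e-04]), 'force': array([-0.30779052, -0.15151233, -0.58677786]), 'ft_torque': array([-0.04976097, -0.04609138,  0.02971952]), 'finger_force': 0.0, 'grip_width': 0.08546042730868367} 0.022
top cam [0.22434098 0.0149451  1.37398576]
spice_jar 0.66 [407. 239.  29.  25.] lo [ 0.453 -0.205  0.023] hi [ 0.488 -0.17   0.109]
carton 0.89 [247. 281.  39.  37.] lo [0.345 0.124 0.001] hi [0.402 0.188 0.116]
carton 0.76 [448. 293.  38.  29.] lo [ 0.33  -0.307  0.012] hi [ 0.375 -0.248  0.116]
carton 0.76 [498. 293.  45.  32.] lo [ 0.327 -0.414  0.
[... 1084 characters left out ...]
358  0.111]
beaker_wide 0.81 [465. 260.  25.  31.] lo [ 0.447 -0.44   0.007] hi [ 0.514 -0.382  0.062]
beaker_wide 0.74 [364. 232.  21.  16.] lo [ 0.578 -0.123  0.006] hi [ 0.614 -0.076  0.046]
beaker_wide 0.67 [316. 242.  27.  23.] lo [ 0.436 -0.028  0.002] hi [0.521 0.055 0.026]
stand_jar 0.67 [318. 241.  27.  24.] lo [ 0.436 -0.028  0.001] hi [0.525 0.059 0.026]
stand_beaker 0.91 [203. 224.  37.  15.] lo [0.424 0.342 0.003] hi [0.536 0.444 0.026]
stand_box 0.93 [203. 250.  27.  21.] lo [0.296 0.269 0.001] hi [0.387 0.351 0.025]
lemon 0.63 [298. 218.  21.  21.] lo [0.566 0.09  0.013] hi [0.606 0.139 0.057]
garlic 0.5 [364. 229.  21.  20.] lo [ 0.578 -0.123  0.007] hi [ 0.612 -0.074  0.047]
```

Run:
```python
import cv2
a=cv2.imread("pics/top0.png")[140:340,100:560];cv2.imwrite("pics/c0.png",cv2.resize(a,None,fx=1.73,fy=1.73,interpolation=2))
b=cv2.imread("pics/scene0.png")[190:310,170:490];cv2.imwrite("pics/c1.png",cv2.resize(b,None,fx=2.5,fy=2.5,interpolation=2))
```

```text
(no output)
```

View pics/c0.png

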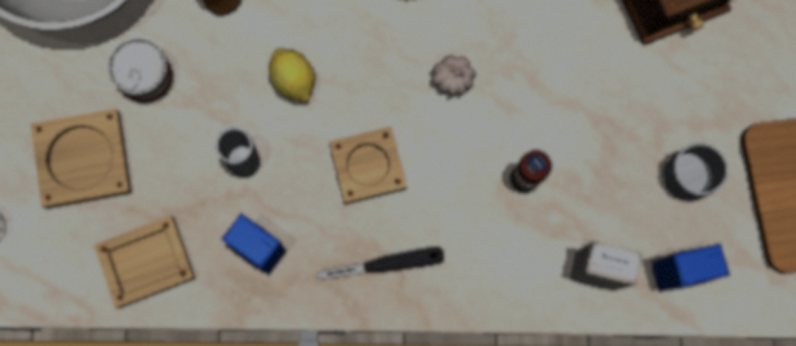

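View pics/c1.png

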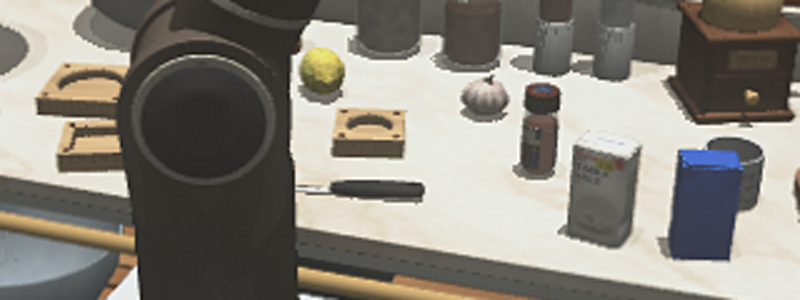

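```bash
cat >> h.py <<'E'
def top(X,c,r,z0,z1):
    m=(np.hypot(X[...,0]-c[0],X[...,1]-c[1])<r)&(X[...,2]>z0)&(X[...,2]<z1)
    return X[m]
def rect(P):
    (c,s,a)=cv2.minAreaRect((P[:,:2]*1000).astype(np.float32));return np.round(c,1),np.round(s,1),round(a,1)
def circ(P):
    Q=P[:,:2]*1000;c,r=cv2.minEnclosingCircle(Q.astype(np.float32))
    s=np.linalg.lstsq(np.c_[2*Q,np.ones(len(Q))],(Q**2).sum(1),rcond=None)[0]
    return np.round(c,1),round(r,1),"lsq",np.round(s[:2],1),len(Q)
E
cat > m.py <<'E'
from h import *
d=imaging.get_image("top");X=cloud(d)
for n,c,h in(("wide",(.48,-.407),.062),("slim",(.487,.178),.108),("jar",(.467,-.19),.105)):
    P=top(X,c,.06,h-.006,h+.012);print(n,circ(P),np.median(P[:,2]))
P=top(X,(.35,-.28),.06,.104,.125);print("carton",rect(P),np.median(P[:,2]))
for n,c,r in(("sjar",(.484,.017),.065),("sbeak",(.489,.39),.085),("sbox",(.355,.3),.075)):
    P=top(X,c,r,.018,.034);print(n,rect(P),np.median(P[:,2]))
    P=top(X,c,.045,.003,.0165);print("  recess",rect(P),circ(P)[:2])
for n,c in(("lemon",(.6,.12)),("garlic",(.61,-.095)),("tin",(.602,.315)),("blue1",(.35,-.385)),("blue2",(.37,.155))):
    print(n,rect(top(X,c,.06,.015,.13)))
E
python3 m.py
```

```text
wide (array([ 481.3, -407.8]), 34.7, 'lsq', array([ 480.4, -407.7]), 180) 0.061304624124398424
slim (array([491.2, 181.5]), 23.2, 'lsq', array([491.2, 181.4]), 106) 0.10800298693515906
jar (array([ 473. , -190.7]), 20.4, 'lsq', array([ 472.8, -190.1]), 270) 0.1051000583369858
carton (array([ 353.8, -281. ]), array([61.2, 42.2]), 77.3) 0.11094763781222537
sjar (array([486.4,  16.7]), array([85.4, 83.8]), 14.6) 0.024291329598483756
  recess (array([475.5,  21.2]), array([75.1, 70.8]), 22.9) (array([474.4,  22.1]), 42.0)
sbeak (array([490.8, 392.2]), array([114.4, 114.6]), 11.4) 0.024192042869957152
  recess (array([491.8, 394.6]), array([79.8, 82.2]), 23.1) (array([489.8, 391. ]), 44.0)
sbox (array([355.4, 302.3]), array([ 88.5, 107.5]), 22.4) 0.024127758616081633
  recess (array([353.1, 302.6]), array([85.5, 77.7]), 22.0) (array([354.8, 300.1]), 44.8)
lemon (array([604.3, 119.3]), array([64.5, 66.4]), 79.6)
garlic (array([607. , -95.8]), array([55.7, 52.7]), 89.8)
tin (array([599.1, 316.5]), array([86.4, 77.3]), 5.5)
blue1 (array([ 352.5, -386.2]), array([45.6, 62.7]), 14.8)
blue2 (array([373.8, 155.8]), array([62.2, 43.9]), 54.8)
```

```bash
cat > g.py <<'E'
# usage: g.py x y z yaw ... : dp/rot for a chain of targets (mm, deg) from the present pose
import sys
from h import *
from scipy.spatial.transform import Rotation as Ro
s=state();R=Ro.from_rotvec(s["tcp_rot"]);p=s["eef_pos"]
yaw=np.degrees(np.arctan2(*R.as_matrix()[[1,0],0]))
print("t",round(s["clock"],2),"p",np.round(p*1000,1),"yaw",round(yaw,1),"w",round(s["grip_width"]*1000,1),"ff",round(s["finger_force"],1),"F",np.round(s["force"],1),"j",np.round(s["joints"],2))
a=list(map(float,sys.argv[1:]))
for i in range(0,len(a),4):
    x,y,z,w=a[i:i+4]; T=Ro.from_euler("z",w,degrees=True)*Ro.from_euler("x",180,degrees=True)
    q=np.array([x,y,z])/1000
    print("dp",np.round(R.inv().apply(q-p)/.4,3),"rot",np.round((R.inv()*T).as_rotvec()/(np.pi/2),3))
    p=q;R=T
E
python3 g.py 481 -407.5 180 16.9  481 -407.5 44 16.9
```

```text
t 1.15 p [ 181.6 -598.   253.3] yaw 16.9 w 85.5 ff 0.0 F [-0.9 -0.4  0.3] j [ 1.21  0.41 -0.01  1.6   0.01  1.13 -0.08]
dp [ 0.855 -0.238  0.183] rot [ 0. -0. -0.]
dp [-0.   -0.    0.34] rot [0. 0. 0.]
```

Emit:
send_rows:
  steps:
    - {"dp": [0.1,-0.03,0.02],"rot": [0,0,0],"gripper": 1}
    - {"dp": [0.2,-0.055,0.04],"rot": [0,0,0],"gripper": 1}
    - {"dp": [0.3,-0.083,0.06],"rot": [0,0,0],"gripper": 1}
    - {"dp": [0.4,-0.11,0.08],"rot": [0,0,0],"gripper": 1}
    - {"dp": [0.5,-0.14,0.1],"rot": [0,0,0],"gripper": 1}
    - {"dp": [0.6,-0.167,0.13],"rot": [0,0,0],"gripper": 1}
    - {"dp": [0.7,-0.195,0.15],"rot": [0,0,0],"gripper": 1}
    - {"dp": [0.8,-0.223,0.17],"rot": [0,0,0],"gripper": 1}

```text
clock: 1.82
eef_pos: [0.4583, -0.4216, 0.186]
tcp_rot: [3.107, 0.461, -0.0]
force: [1.0, 0.2, -0.4]
grip_width: 0.0853
finger_force: 0.0
```

```bash
python3 g.py 481 -407.5 180 16.9  481 -407.5 44 16.9
```

```text
t 1.82 p [ 458.3 -421.6  186. ] yaw 16.9 w 85.3 ff 0.0 F [ 1.   0.2 -0.4] j [ 0.74  0.47 -0.11  1.67  0.06  1.   -0.66]
dp [ 0.065 -0.017  0.015] rot [ 0.  0. -0.]
dp [-0.   -0.    0.34] rot [0. 0. 0.]
```

Emit:
send_rows:
  steps:
    - {"dp": [0.055,-0.015,0.013],"rot": [0,0,0],"gripper": 1}
    - {"dp": [0.055,-0.015,0.06],"rot": [0,0,0],"gripper": 1}
    - {"dp": [0.055,-0.015,0.11],"rot": [0,0,0],"gripper": 1}
    - {"dp": [0.055,-0.015,0.16],"rot": [0,0,0],"gripper": 1}
    - {"dp": [0.055,-0.015,0.16],"rot": [0,0,0],"gripper": 1}
    - {"dp": [0.055,-0.015,0.16],"rot": [0,0,0],"gripper": 1}

```text
clock: 2.32
eef_pos: [0.4757, -0.4103, 0.1217]
tcp_rot: [-3.106, -0.461, 0.003]
force: [0.1, -0.2, 0.5]
grip_width: 0.0849
finger_force: 0.0
```

```bash
python3 g.py 481 -407.5 44 16.9
python3 - <<'E'
from h import *
d=imaging.get_image("wrist");cv2.imwrite("pics/w1.png",d["color"]);X=cloud(d)
P=top(X,(.48,-.407),.06,.056,.07);print(circ(P),np.median(P[:,2]))
E
```

```text
t 2.32 p [ 475.7 -410.3  121.7] yaw 16.9 w 84.9 ff 0.0 F [ 0.1 -0.2  0.5] j [ 0.71  0.55 -0.11  1.71  0.07  0.89 -0.7 ]
dp [ 0.015 -0.002  0.194] rot [-0.001  0.001 -0.   ]
(array([ 479.2, -407.9]), 34.1, 'lsq', array([ 479.8, -407.6]), 2756) 0.06038271997076202
```

View pics/w1.png

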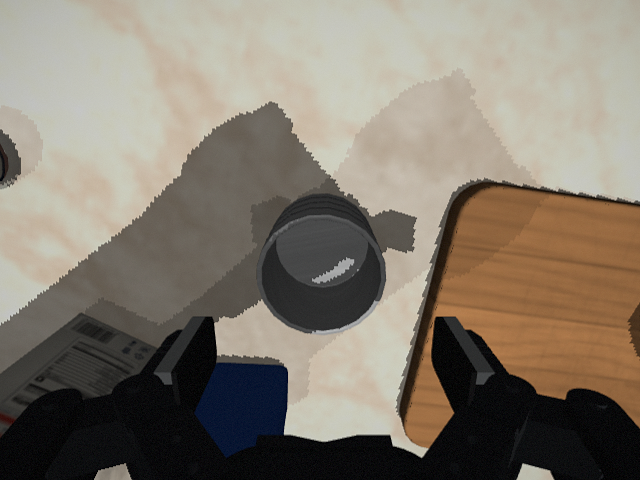

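```bash
python3 - <<'E'
from h import *
X=cloud(imaging.get_image("wrist"))
P=X[(X[...,2]>.008)&(X[...,2]<.055)&(X[...,0]>.44)&(X[...,0]<.53)&(X[...,1]<-.445)]
print(len(P),P[:,1].max(),np.percentile(P[:,2],[10,50,90]))
for a in np.arange(.44,.53,.01):
    Q=P[abs(P[:,0]-a)<.005]; print(round(a,2),Q[:,1].max() if len(Q) else None)
E
python3 g.py 479.7 -407.7 122 16.9 479.7 -407.7 44 16.9
```

```text
26540 -0.47945297864286296 [0.01799394 0.01889382 0.019749  ]
0.44 -0.4916716564329406
0.45 -0.4902581742998374
0.46 -0.48874183991399667
0.47 -0.48716585025377873
0.48 -0.48569140115243065
0.49 -0.4839402115021078
0.5 -0.48266114139862837
0.51 -0.4810226444347761
0.52 -0.47967620895128255
0.53 -0.47945297864286296
t 2.42 p [ 476.8 -411.3  123.7] yaw 16.9 w 85.5 ff 0.0 F [ 0.4  0.3 -0.5] j [ 0.71  0.55 -0.11  1.71  0.07  0.89 -0.7 ]
dp [ 0.01  -0.006  0.004] rot [ 0.001 -0.001 -0.   ]
dp [-0.    -0.     0.195] rot [0. 0. 0.]
```

Emit:
send_rows:
  steps:
    - {"dp": [0.01,-0.005,0.03],"rot": [0,0,0],"gripper": 1}
    - {"dp": [0.01,-0.005,0.07],"rot": [0,0,0],"gripper": 1}
    - {"dp": [0.01,-0.005,0.11],"rot": [0,0,0],"gripper": 1}
    - {"dp": [0.01,-0.005,0.15],"rot": [0,0,0],"gripper": 1}
    - {"dp": [0.01,-0.005,0.18],"rot": [0,0,0],"gripper": 1}
    - {"dp": [0.01,-0.005,0.197],"rot": [0,0,0],"gripper": 1}
    - {"dp": [0.01,-0.005,0.197],"rot": [0,0,0],"gripper": 1}
    - {"dp": [0.01,-0.005,0.197],"rot": [0,0,0],"gripper": 0.9}

```text
clock: 3.08
eef_pos: [0.4797, -0.4077, 0.0438]
tcp_rot: [3.107, 0.461, 0.0]
force: [0.4, -0.1, 0.5]
grip_width: 0.0772
finger_force: 0.0
```

Emit:
send_rows:
  steps:
    - {"dp": [0,0,0],"rot": [0,0,0],"gripper": 0.7}
    - {"dp": [0,0,0],"rot": [0,0,0],"gripper": 0.6}
    - {"dp": [0,0,0],"rot": [0,0,0],"gripper": 0.6}
    - {"dp": [0,0,0],"rot": [0,0,0],"gripper": 0.6}
  squeeze: 35

```text
clock: 3.42
eef_pos: [0.4802, -0.4081, 0.0448]
tcp_rot: [3.106, 0.461, 0.002]
force: [-0.3, 0.6, 6.7]
grip_width: 0.0675
finger_force: 40.3
```

```bash
python3 g.py 479.7 -407.7 230 16.9 490.8 392.2 230 16.9
```

```text
t 3.42 p [ 480.2 -408.1   44.8] yaw 16.9 w 67.5 ff 40.3 F [-0.3  0.6  6.7] j [ 0.7   0.65 -0.1   1.75  0.09  0.74 -0.72]
dp [-0.    -0.    -0.463] rot [ 0.001 -0.001 -0.   ]
dp [ 0.608 -1.905 -0.   ] rot [0. 0. 0.]
```

Emit:
send_rows:
  steps:
    - {"dp": [0,0,-0.02],"rot": [0,0,0],"gripper": 0.6}
    - {"dp": [0,0,-0.08],"rot": [0,0,0],"gripper": 0.6}
    - {"dp": [0,0,-0.16],"rot": [0,0,0],"gripper": 0.6}
    - {"dp": [0,0,-0.24],"rot": [0,0,0],"gripper": 0.6}
    - {"dp": [0,0,-0.32],"rot": [0,0,0],"gripper": 0.6}
    - {"dp": [0,0,-0.4],"rot": [0,0,0],"gripper": 0.6}
    - {"dp": [0,0,-0.45],"rot": [0,0,0],"gripper": 0.6}
    - {"dp": [0,0,-0.46],"rot": [0,0,0],"gripper": 0.6}

```text
clock: 4.08
eef_pos: [0.4808, -0.4087, 0.2326]
tcp_rot: [3.103, 0.46, 0.007]
force: [-0.3, -0.9, -2.0]
grip_width: 0.0669
finger_force: 40.5
```

Emit:
send_rows:
  steps:
    - {"dp": [0.015,-0.04,0],"rot": [0,0,0],"gripper": 0.6}
    - {"dp": [0.04,-0.12,0],"rot": [0,0,0],"gripper": 0.6}
    - {"dp": [0.07,-0.21,0],"rot": [0,0,0],"gripper": 0.6}
    - {"dp": [0.1,-0.3,0],"rot": [0,0,0],"gripper": 0.6}
    - {"dp": [0.13,-0.39,0],"rot": [0,0,0],"gripper": 0.6}
    - {"dp": [0.155,-0.48,0],"rot": [0,0,0],"gripper": 0.6}
    - {"dp": [0.185,-0.57,0],"rot": [0,0,0],"gripper": 0.6}
    - {"dp": [0.21,-0.66,0],"rot": [0,0,0],"gripper": 0.6}

```text
clock: 4.75
eef_pos: [0.4822, -0.1287, 0.2266]
tcp_rot: [-3.107, -0.461, 0.002]
force: [0.1, 0.2, -1.0]
grip_width: 0.0675
finger_force: 40.4
```

Emit:
send_rows:
  steps:
    - {"dp": [0.03,-0.09,0],"rot": [0,0,0],"gripper": 0.6}
    - {"dp": [0.06,-0.18,0],"rot": [0,0,0],"gripper": 0.6}
    - {"dp": [0.085,-0.27,0],"rot": [0,0,0],"gripper": 0.6}
    - {"dp": [0.115,-0.36,0],"rot": [0,0,0],"gripper": 0.6}
    - {"dp": [0.14,-0.45,0],"rot": [0,0,0],"gripper": 0.6}
    - {"dp": [0.17,-0.54,0],"rot": [0,0,0],"gripper": 0.6}
    - {"dp": [0.2,-0.63,0],"rot": [0,0,0],"gripper": 0.6}
    - {"dp": [0.22,-0.69,0],"rot": [0,0,0],"gripper": 0.6}

```text
clock: 5.42
eef_pos: [0.4859, 0.1628, 0.2268]
tcp_rot: [-3.106, -0.466, 0.002]
force: [0.4, 0.8, -2.3]
grip_width: 0.0675
finger_force: 40.4
```

```bash
python3 g.py 490.8 392.2 230 16.9
```

```text
t 5.42 p [485.9 162.8 226.8] yaw 17.1 w 67.5 ff 40.4 F [ 0.4  0.8 -2.3] j [-0.07  0.28 -0.41  1.88  0.13  1.01 -1.81]
dp [ 0.18  -0.545 -0.007] rot [-0.001  0.001  0.002]
```

Emit:
send_rows:
  steps:
    - {"dp": [0.03,-0.08,0],"rot": [0,0,-0.06],"gripper": 0.6}
    - {"dp": [0.055,-0.16,0],"rot": [0,0,-0.12],"gripper": 0.6}
    - {"dp": [0.08,-0.24,0],"rot": [0,0,-0.18],"gripper": 0.6}
    - {"dp": [0.1,-0.32,0],"rot": [0,0,-0.24],"gripper": 0.6}
    - {"dp": [0.13,-0.4,0],"rot": [0,0,-0.3],"gripper": 0.6}
    - {"dp": [0.155,-0.48,0],"rot": [0,0,-0.37],"gripper": 0.6}
    - {"dp": [0.17,-0.53,0],"rot": [0,0,-0.44],"gripper": 0.6}
    - {"dp": [0.178,-0.55,0],"rot": [0,0,-0.5],"gripper": 0.6}

```text
clock: 6.08
eef_pos: [0.4891, 0.3941, 0.2261]
tcp_rot: [-2.684, -1.628, 0.003]
force: [0.3, 0.1, -1.9]
grip_width: 0.0673
finger_force: 40.4
```

Emit:
send_rows:
  steps:
    - {"dp": [0,0,0],"rot": [0,0,0],"gripper": 0.6}
    - {"dp": [0,0,0],"rot": [0,0,0],"gripper": 0.6}

```text
clock: 6.25
eef_pos: [0.4908, 0.3897, 0.2261]
tcp_rot: [2.696, 1.612, -0.004]
force: [0.3, -0.1, -3.1]
grip_width: 0.0675
finger_force: 40.4
```

```bash
python3 - <<'E'
from h import *
d=imaging.get_image("wrist");X=cloud(d);cv2.imwrite("pics/w2.png",d["color"])
s=state();print(s["eef_pos"])
P=top(X,(.49,.39),.09,.019,.03);print("stand",rect(P),len(P))
P=top(X,(.49,.39),.045,.004,.016);print("rec",circ(P))
d=imaging.get_image("top");X=cloud(d)
P=top(X,(.49,.39),.085,.018,.034);print("top stand",rect(P))
E
python3 g.py 490.8 392.2 230 62
```

```text
[0.49131083 0.38885661 0.22641646]
stand (array([489.3, 393. ]), array([112.4, 112.6]), 11.6) 6731
rec (array([489.3, 393.1]), 42.1, 'lsq', array([490.8, 396.5]), 5280)
top stand (array([432.6, 431.7]), array([35.2, 18.4]), 56.4)
t 6.35 p [491.6 388.5 226.8] yaw 61.6 w 67.1 ff 40.4 F [-0.5 -0.4 -2.8] j [-0.33  0.51 -0.59  1.59  0.3   1.14 -1.49]
dp [ 0.007 -0.006 -0.008] rot [ 0.     0.001 -0.004]
```

View pics/w2.png

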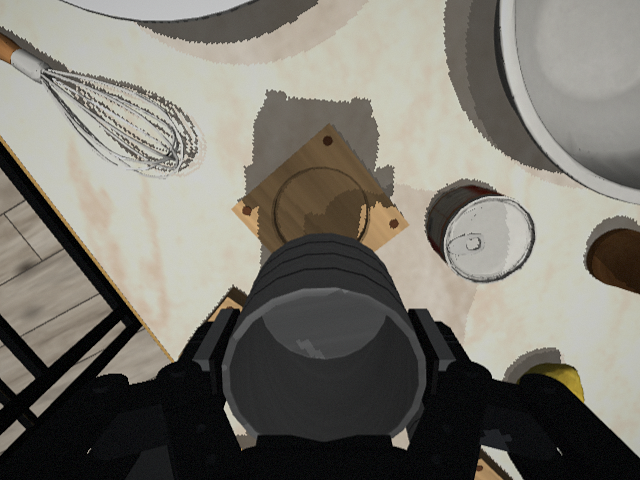

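Emit:
send_rows:
  steps:
    - {"dp": [0.007,-0.008,0.05],"rot": [0,0,0],"gripper": 0.6}
    - {"dp": [0.007,-0.008,0.12],"rot": [0,0,0],"gripper": 0.6}
    - {"dp": [0.007,-0.008,0.19],"rot": [0,0,0],"gripper": 0.6}
    - {"dp": [0.007,-0.008,0.26],"rot": [0,0,0],"gripper": 0.6}
    - {"dp": [0.007,-0.008,0.31],"rot": [0,0,0],"gripper": 0.6}
    - {"dp": [0.007,-0.008,0.34],"rot": [0,0,0],"gripper": 0.6}
    - {"dp": [0.007,-0.008,0.35],"rot": [0,0,0],"gripper": 0.6}
    - {"dp": [0.007,-0.008,0.35],"rot": [0,0,0],"gripper": 0.6}

```text
clock: 7.02
eef_pos: [0.4901, 0.3933, 0.0872]
tcp_rot: [2.695, 1.613, -0.002]
force: [-0.3, -0.0, -0.7]
grip_width: 0.0674
finger_force: 40.4
```

```bash
python3 g.py 490 392.6 56 61.6
python3 - <<'E'
from h import *
X=cloud(imaging.get_image("wrist"))
P=top(X,(.49,.39),.09,.019,.03);print("stand",rect(P),len(P))
P=top(X,(.49,.39),.06,.12,.16);print("beaker",circ(P),np.percentile(P[:,2],[5,50,95]))
P=top(X,(.49,.39),.06,.09,.17);print("beaker",circ(P),np.percentile(P[:,2],[5,50,95]))
E
```

```text
t 7.02 p [490.1 393.3  87.2] yaw 61.8 w 67.4 ff 40.4 F [-0.3 -0.  -0.7] j [-0.38  0.66 -0.53  1.71  0.41  0.89 -1.58]
dp [-0.002  0.001  0.078] rot [-0.     0.001  0.002]
stand (array([489.2, 392.9]), array([112.5, 112.4]), 11.6) 16470
beaker (array([490. , 390.1]), 60.0, 'lsq', array([471.1, 354.5]), 34040) [0.12277168 0.13937216 0.15202539]
beaker (array([490. , 390.1]), 60.0, 'lsq', array([488.2, 386.6]), 50770) [0.09358613 0.1272588  0.15072991]
```

Emit:
send_rows:
  steps:
    - {"dp": [-0.002,0,0.03],"rot": [0,0,0],"gripper": 0.6}
    - {"dp": [-0.002,0,0.055],"rot": [0,0,0],"gripper": 0.6}
    - {"dp": [-0.002,0,0.07],"rot": [0,0,0],"gripper": 0.6}
    - {"dp": [-0.002,0,0.077],"rot": [0,0,0],"gripper": 0.6}
    - {"dp": [-0.002,0,0.077],"rot": [0,0,0],"gripper": 0.6}
    - {"dp": [-0.002,0,0.077],"rot": [0,0,0],"gripper": 0.6}

```text
clock: 7.57
eef_pos: [0.4895, 0.3936, 0.0567]
tcp_rot: [-2.694, -1.616, 0.0]
force: [-0.2, 0.2, -2.6]
grip_width: 0.0671
finger_force: 40.4
```

```bash
python3 g.py
```

```text
t 7.57 p [489.5 393.6  56.7] yaw 61.9 w 67.1 ff 40.4 F [-0.2  0.2 -2.6] j [-0.4   0.69 -0.51  1.73  0.44  0.84 -1.6 ]
```

Emit:
send_rows:
  steps:
    - {"dp": [0,0,0.003],"rot": [0,0,0],"gripper": 0.6}
    - {"dp": [0,0,0.003],"rot": [0,0,0],"gripper": 0.85}
    - {"dp": [0,0,0.003],"rot": [0,0,0],"gripper": 1}
    - {"dp": [0,0,0.003],"rot": [0,0,0],"gripper": 1}
    - {"dp": [0,0,0.003],"rot": [0,0,0],"gripper": 1}
    - {"dp": [0,0,-0.05],"rot": [0,0,0],"gripper": 1}
    - {"dp": [0,0,-0.12],"rot": [0,0,0],"gripper": 1}
    - {"dp": [0,0,-0.2],"rot": [0,0,0],"gripper": 1}

```text
clock: 8.23
eef_pos: [0.4887, 0.3929, 0.1365]
tcp_rot: [2.694, 1.616, -0.005]
force: [0.7, 0.3, -0.6]
grip_width: 0.0855
finger_force: 0.0
```

Emit:
send_rows:
  steps:
    - {"dp": [0,0,-0.1],"rot": [0,0,0],"gripper": 1}
    - {"dp": [0,0,-0.15],"rot": [0,0,0],"gripper": 1}
    - {"dp": [0,0,-0.15],"rot": [0,0,0],"gripper": 1}

```text
clock: 8.48
eef_pos: [0.4912, 0.3957, 0.2028]
tcp_rot: [-2.693, -1.615, -0.014]
force: [0.1, 1.0, -0.1]
grip_width: 0.0854
finger_force: 0.0
```

```bash
python3 - <<'E'
from h import *
X=cloud(imaging.get_image("wrist"))
P=top(X,(.49,.39),.09,.019,.03);print("stand",rect(P),len(P))
P=top(X,(.49,.39),.06,.066,.08);print("beaker",circ(P),np.percentile(P[:,2],[5,50,95]))
E
python3 g.py 491.2 181.4 210 61.6 491.2 181.4 95 61.6
```

```text
stand (array([489.3, 393.1]), array([112.3, 112.4]), 11.6) 9255
beaker (array([489.5, 392.9]), 34.1, 'lsq', array([489.7, 393.6]), 1454) [0.06687426 0.07039119 0.0715805 ]
t 8.53 p [490.5 394.7 200. ] yaw 61.9 w 84.7 ff 0.0 F [-0.3 -1.5  0.4] j [-0.34  0.53 -0.59  1.62  0.33  1.08 -1.51]
dp [-0.469  0.253 -0.027] rot [ 0.001 -0.003  0.003]
dp [ 0.    -0.     0.288] rot [0. 0. 0.]
```

Emit:
send_rows:
  steps:
    - {"dp": [-0.08,0.043,0],"rot": [0,0,0],"gripper": 1}
    - {"dp": [-0.16,0.086,0],"rot": [0,0,0],"gripper": 1}
    - {"dp": [-0.24,0.129,0],"rot": [0,0,0],"gripper": 1}
    - {"dp": [-0.32,0.173,0],"rot": [0,0,0],"gripper": 1}
    - {"dp": [-0.4,0.216,0],"rot": [0,0,0],"gripper": 1}
    - {"dp": [-0.469,0.253,0],"rot": [0,0,0],"gripper": 1}
    - {"dp": [-0.469,0.253,0],"rot": [0,0,0],"gripper": 1}
    - {"dp": [-0.469,0.253,0],"rot": [0,0,0],"gripper": 1}

```text
clock: 9.2
eef_pos: [0.4903, 0.1777, 0.1958]
tcp_rot: [2.697, 1.61, -0.003]
force: [-0.7, 1.0, 0.6]
grip_width: 0.0852
finger_force: 0.0
```

```bash
python3 - <<'E'
from h import *
X=cloud(imaging.get_image("wrist"))
P=top(X,(.49,.18),.06,.1,.115);print("slim",circ(P),np.percentile(P[:,2],[5,50,95]))
E
python3 g.py 491.2 181.4 200 61.6 491.2 181.4 95 61.6
```

```text
slim (array([490.7, 182.6]), 23.2, 'lsq', array([491.1, 183.1]), 1501) [0.10103594 0.10632822 0.10760526]
t 9.25 p [490.2 179.8 196.1] yaw 61.8 w 85.5 ff 0.0 F [-0.8  0.6  0.6] j [ 0.04  0.36 -0.6   1.88  0.24  0.97 -1.16]
dp [ 0.005  0.    -0.01 ] rot [-0.     0.     0.002]
dp [ 0.    -0.     0.262] rot [0. 0. 0.]
```

Emit:
send_rows:
  steps:
    - {"dp": [0.007,-0.002,0.04],"rot": [0,0,0],"gripper": 1}
    - {"dp": [0.007,-0.002,0.1],"rot": [0,0,0],"gripper": 1}
    - {"dp": [0.007,-0.002,0.16],"rot": [0,0,0],"gripper": 1}
    - {"dp": [0.007,-0.002,0.21],"rot": [0,0,0],"gripper": 1}
    - {"dp": [0.007,-0.002,0.24],"rot": [0,0,0],"gripper": 1}
    - {"dp": [0.007,-0.002,0.252],"rot": [0,0,0],"gripper": 1}
    - {"dp": [0.007,-0.002,0.252],"rot": [0,0,0],"gripper": 0.85}
    - {"dp": [0.007,-0.002,0.252],"rot": [0,0,0],"gripper": 0.7}

```text
clock: 9.92
eef_pos: [0.4912, 0.1842, 0.0965]
tcp_rot: [-2.693, -1.617, -0.001]
force: [0.3, 0.2, 0.3]
grip_width: 0.0638
finger_force: 0.0
```

Emit:
send_rows:
  steps:
    - {"dp": [0,0,0],"rot": [0,0,0],"gripper": 0.6}
    - {"dp": [0,0,0],"rot": [0,0,0],"gripper": 0.4}
    - {"dp": [0,0,0],"rot": [0,0,0],"gripper": 0.3}
    - {"dp": [0,0,0],"rot": [0,0,0],"gripper": 0.3}
    - {"dp": [0,0,0],"rot": [0,0,0],"gripper": 0.3}

```text
clock: 10.33
eef_pos: [0.4917, 0.1838, 0.0973]
tcp_rot: [2.694, 1.615, 0.003]
force: [-1.8, 0.6, 7.2]
grip_width: 0.0457
finger_force: 35.9
```

```bash
python3 g.py 491.2 181.4 230 61.6 489.6 393.2 230 61.6
```

```text
t 10.33 p [491.7 183.8  97.3] yaw 61.9 w 45.7 ff 35.9 F [-1.8  0.6  7.2] j [-0.03  0.5  -0.54  1.96  0.36  0.77 -1.26]
dp [-0.005  0.002 -0.332] rot [ 0.001 -0.001  0.003]
dp [ 0.464 -0.255 -0.   ] rot [0. 0. 0.]
```

Emit:
send_rows:
  steps:
    - {"dp": [0,0,-0.02],"rot": [0,0,0],"gripper": 0.3}
    - {"dp": [0,0,-0.08],"rot": [0,0,0],"gripper": 0.3}
    - {"dp": [0,0,-0.16],"rot": [0,0,0],"gripper": 0.3}
    - {"dp": [0,0,-0.24],"rot": [0,0,0],"gripper": 0.3}
    - {"dp": [0,0,-0.3],"rot": [0,0,0],"gripper": 0.3}
    - {"dp": [0,0,-0.33],"rot": [0,0,0],"gripper": 0.3}
    - {"dp": [0,0,-0.33],"rot": [0,0,0],"gripper": 0.3}

```text
clock: 10.92
eef_pos: [0.4922, 0.1836, 0.231]
tcp_rot: [2.693, 1.614, 0.008]
force: [-0.0, -0.4, -1.2]
grip_width: 0.0459
finger_force: 36.4
```

Emit:
send_rows:
  steps:
    - {"dp": [0.04,-0.022,0],"rot": [0,0,0],"gripper": 0.3}
    - {"dp": [0.11,-0.06,0],"rot": [0,0,0],"gripper": 0.3}
    - {"dp": [0.18,-0.098,0],"rot": [0,0,0],"gripper": 0.3}
    - {"dp": [0.25,-0.137,0],"rot": [0,0,0],"gripper": 0.3}
    - {"dp": [0.32,-0.175,0],"rot": [0,0,0],"gripper": 0.3}
    - {"dp": [0.39,-0.213,0],"rot": [0,0,0],"gripper": 0.3}
    - {"dp": [0.44,-0.24,0],"rot": [0,0,0],"gripper": 0.3}
    - {"dp": [0.46,-0.251,0],"rot": [0,0,0],"gripper": 0.3}

```text
clock: 11.58
eef_pos: [0.487, 0.3963, 0.2257]
tcp_rot: [-2.689, -1.62, 0.004]
force: [0.2, 0.4, -1.4]
grip_width: 0.0458
finger_force: 36.4
```

Emit:
send_rows:
  steps:
    - {"dp": [0,0,0],"rot": [0,0,0],"gripper": 0.3}
    - {"dp": [0,0,0],"rot": [0,0,0],"gripper": 0.3}
    - {"dp": [0,0,0],"rot": [0,0,0],"gripper": 0.3}

```text
clock: 11.83
eef_pos: [0.4896, 0.3907, 0.227]
tcp_rot: [2.694, 1.612, -0.003]
force: [0.4, 0.5, -0.4]
grip_width: 0.046
finger_force: 36.4
```

```bash
python3 - <<'E'
from h import *
d=imaging.get_image("wrist");X=cloud(d);cv2.imwrite("pics/w3.png",d["color"])
P=top(X,(.49,.39),.06,.066,.08);print("wide",circ(P),np.percentile(P[:,2],[5,50,95]))
P=top(X,(.49,.39),.05,.235,.25);print("slim rim",circ(P))
E
python3 g.py 489.6 393.2 113 61.6
```

```text
wide (array([489.4, 393.4]), 33.9, 'lsq', array([489.7, 393.6]), 794) [0.06767681 0.07047423 0.0718167 ]
slim rim (array([493.1, 396.6]), 45.4, 'lsq', array([490.9, 392.7]), 5985)
t 11.88 p [489.8 390.6 227.4] yaw 61.8 w 45.7 ff 36.4 F [ 0.6 -0.1 -1.3] j [-0.32  0.51 -0.61  1.59  0.32  1.14 -1.5 ]
dp [ 0.006 -0.004  0.286] rot [0.    0.001 0.002]
```

View pics/w3.png

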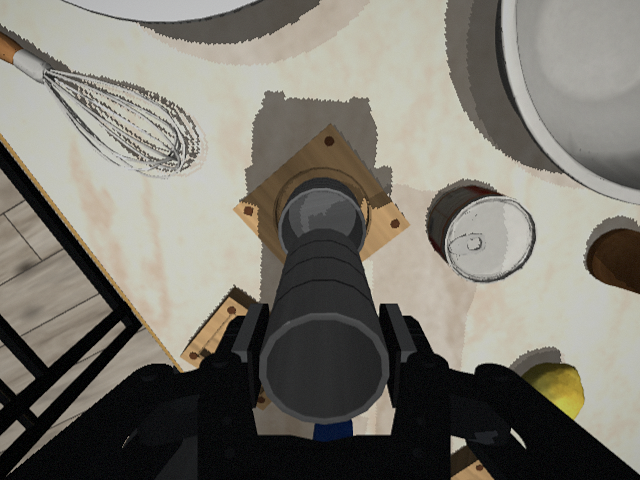

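Emit:
send_rows:
  steps:
    - {"dp": [0.007,-0.004,0.03],"rot": [0,0,0],"gripper": 0.3}
    - {"dp": [0.007,-0.004,0.07],"rot": [0,0,0],"gripper": 0.3}
    - {"dp": [0.007,-0.004,0.11],"rot": [0,0,0],"gripper": 0.3}
    - {"dp": [0.007,-0.004,0.13],"rot": [0,0,0],"gripper": 0.3}
    - {"dp": [0.007,-0.004,0.15],"rot": [0,0,0],"gripper": 0.3}
    - {"dp": [0.007,-0.004,0.17],"rot": [0,0,0],"gripper": 0.3}
    - {"dp": [0.007,-0.004,0.19],"rot": [0,0,0],"gripper": 0.3}
    - {"dp": [0.007,-0.004,0.21],"rot": [0,0,0],"gripper": 0.3}

```text
clock: 12.55
eef_pos: [0.4893, 0.3961, 0.1437]
tcp_rot: [-2.695, -1.615, -0.001]
force: [-0.0, 0.8, -1.2]
grip_width: 0.0454
finger_force: 36.4
```

```bash
python3 g.py 489.9 393.8 112.5 61.8
```

```text
t 12.55 p [489.3 396.1 143.7] yaw 61.9 w 45.4 ff 36.4 F [-0.   0.8 -1.2] j [-0.35  0.6  -0.58  1.67  0.38  0.99 -1.56]
dp [-0.004  0.004  0.078] rot [ 0.    -0.     0.001]
```

Emit:
send_rows:
  steps:
    - {"dp": [-0.003,0.003,0.02],"rot": [0,0,0],"gripper": 0.3}
    - {"dp": [-0.003,0.003,0.04],"rot": [0,0,0],"gripper": 0.3}
    - {"dp": [-0.003,0.003,0.06],"rot": [0,0,0],"gripper": 0.3}
    - {"dp": [-0.003,0.003,0.073],"rot": [0,0,0],"gripper": 0.3}
    - {"dp": [-0.003,0.003,0.077],"rot": [0,0,0],"gripper": 0.3}
    - {"dp": [-0.003,0.003,0.077],"rot": [0,0,0],"gripper": 0.3}
    - {"dp": [-0.003,0.003,0.077],"rot": [0,0,0],"gripper": 0.3}

```text
clock: 13.13
eef_pos: [0.4896, 0.3947, 0.1134]
tcp_rot: [-2.694, -1.616, -0.0]
force: [-0.1, 1.1, -1.9]
grip_width: 0.0458
finger_force: 36.4
```

```bash
python3 g.py 489.9 393.8 112 61.8
```

```text
t 13.13 p [489.6 394.7 113.4] yaw 61.9 w 45.8 ff 36.4 F [-0.1  1.1 -1.9] j [-0.36  0.63 -0.57  1.69  0.4   0.94 -1.57]
dp [-0.002  0.002  0.003] rot [ 0.    -0.     0.001]
```

Emit:
send_rows:
  steps:
    - {"dp": [-0.001,0.001,0.003],"rot": [0,0,0],"gripper": 0.3}
    - {"dp": [-0.001,0.001,0.004],"rot": [0,0,0],"gripper": 0.6}
    - {"dp": [-0.001,0.001,0.004],"rot": [0,0,0],"gripper": 0.85}
    - {"dp": [-0.001,0.001,0.004],"rot": [0,0,0],"gripper": 1}
    - {"dp": [-0.001,0.001,0.004],"rot": [0,0,0],"gripper": 1}
    - {"dp": [-0.001,0.001,0.004],"rot": [0,0,0],"gripper": 1}
    - {"dp": [0,0,-0.06],"rot": [0,0,0],"gripper": 1}
    - {"dp": [0,0,-0.14],"rot": [0,0,0],"gripper": 1}

```text
clock: 13.8
eef_pos: [0.4883, 0.3932, 0.1673]
tcp_rot: [2.694, 1.616, -0.008]
force: [-0.1, 0.7, -0.3]
grip_width: 0.0853
finger_force: 0.0
```

Emit:
send_rows:
  steps:
    - {"dp": [0,0,-0.08],"rot": [0,0,0],"gripper": 1}
    - {"dp": [0,0,-0.16],"rot": [0,0,0],"gripper": 1}
    - {"dp": [0,0,-0.18],"rot": [0,0,0],"gripper": 1}
    - {"dp": [0,0,-0.18],"rot": [0,0,0],"gripper": 1}

```text
clock: 14.13
eef_pos: [0.4905, 0.3957, 0.2446]
tcp_rot: [-2.694, -1.615, -0.009]
force: [0.8, 0.0, 0.5]
grip_width: 0.085
finger_force: 0.0
```

```bash
python3 - <<'E'
from h import *
X=cloud(imaging.get_image("wrist"))
P=top(X,(.49,.39),.06,.066,.08);print("wide",circ(P),np.percentile(P[:,2],[5,50,95]))
P=top(X,(.49,.39),.06,.115,.13);print("slim",circ(P),np.percentile(P[:,2],[5,50,95]))
E
python3 g.py 473 -190.5 240 0
```

```text
wide (array([489.5, 393.4]), 33.9, 'lsq', array([491.5, 396.8]), 1193) [0.06710877 0.07069663 0.07840508]
slim (array([489.1, 392.9]), 23.1, 'lsq', array([489.1, 393.5]), 1056) [0.11602268 0.12025031 0.12166918]
t 14.18 p [489.9 394.7 242.2] yaw 61.9 w 85.2 ff 0.0 F [ 0.3  0.5 -0.7] j [-0.32  0.5  -0.62  1.57  0.31  1.17 -1.5 ]
dp [-1.31   0.652  0.004] rot [ 0.    -0.002  0.688]
```

Emit:
send_rows:
  steps:
    - {"dp": [-0.085,0.042,0],"rot": [0,0,0],"gripper": 1}
    - {"dp": [-0.17,0.085,0],"rot": [0,0,0],"gripper": 1}
    - {"dp": [-0.255,0.127,0],"rot": [0,0,0],"gripper": 1}
    - {"dp": [-0.34,0.17,0],"rot": [0,0,0],"gripper": 1}
    - {"dp": [-0.425,0.212,0],"rot": [0,0,0],"gripper": 1}
    - {"dp": [-0.51,0.254,0],"rot": [0,0,0],"gripper": 1}
    - {"dp": [-0.595,0.297,0],"rot": [0,0,0],"gripper": 1}
    - {"dp": [-0.68,0.339,0],"rot": [0,0,0],"gripper": 1}

```text
clock: 14.85
eef_pos: [0.4797, 0.0882, 0.2394]
tcp_rot: [-2.694, -1.615, 0.004]
force: [1.2, 1.0, -0.5]
grip_width: 0.0856
finger_force: 0.0
```

Emit:
send_rows:
  steps:
    - {"dp": [-0.085,0.042,0],"rot": [0,0,0],"gripper": 1}
    - {"dp": [-0.17,0.085,0],"rot": [0,0,0],"gripper": 1}
    - {"dp": [-0.255,0.127,0],"rot": [0,0,0],"gripper": 1}
    - {"dp": [-0.34,0.17,0],"rot": [0,0,0],"gripper": 1}
    - {"dp": [-0.425,0.212,0],"rot": [0,0,0],"gripper": 1}
    - {"dp": [-0.51,0.254,0],"rot": [0,0,0],"gripper": 1}
    - {"dp": [-0.59,0.294,0],"rot": [0,0,0],"gripper": 1}
    - {"dp": [-0.63,0.313,0.04],"rot": [0,0,0],"gripper": 1}

```text
clock: 15.52
eef_pos: [0.4722, -0.1961, 0.2254]
tcp_rot: [2.696, 1.607, -0.001]
force: [0.4, -0.7, 0.2]
grip_width: 0.0857
finger_force: 0.0
```

Emit:
send_rows:
  steps:
    - {"dp": [0,0,0],"rot": [0,0,0],"gripper": 1}
    - {"dp": [0,0,0],"rot": [0,0,0],"gripper": 1}

```text
clock: 15.68
eef_pos: [0.471, -0.1913, 0.2228]
tcp_rot: [-2.693, -1.61, 0.004]
force: [1.0, 0.1, 0.3]
grip_width: 0.0851
finger_force: 0.0
```

```bash
python3 - <<'E'
from h import *
X=cloud(imaging.get_image("wrist"))
P=top(X,(.473,-.19),.05,.1,.112);print("jar",circ(P),np.percentile(P[:,2],[5,50,95]))
E
python3 g.py 473 -190.5 75 61.9
```

```text
jar (array([ 472.1, -190.1]), 20.1, 'lsq', array([ 472.2, -189.7]), 2633) [0.10244746 0.10381105 0.10496735]
t 15.73 p [ 471.8 -190.   223.6] yaw 61.9 w 85.4 ff 0.0 F [0.6 0.3 0.6] j [ 0.64  0.28 -0.42  1.89  0.13  1.01 -0.33]
dp [0.    0.005 0.372] rot [-0.002 -0.    -0.   ]
```

Emit:
send_rows:
  steps:
    - {"dp": [0.001,0.001,0.05],"rot": [0,0,0],"gripper": 1}
    - {"dp": [0.001,0.001,0.13],"rot": [0,0,0],"gripper": 1}
    - {"dp": [0.001,0.001,0.21],"rot": [0,0,0],"gripper": 1}
    - {"dp": [0.001,0.001,0.29],"rot": [0,0,0],"gripper": 1}
    - {"dp": [0.001,0.001,0.35],"rot": [0,0,0],"gripper": 1}
    - {"dp": [0.001,0.001,0.378],"rot": [0,0,0],"gripper": 1}
    - {"dp": [0.001,0.001,0.378],"rot": [0,0,0],"gripper": 0.85}
    - {"dp": [0.001,0.001,0.378],"rot": [0,0,0],"gripper": 0.7}

```text
clock: 16.4
eef_pos: [0.4737, -0.1894, 0.0744]
tcp_rot: [-2.693, -1.617, -0.0]
force: [-0.2, -0.6, -0.6]
grip_width: 0.0642
finger_force: 0.0
```

Emit:
send_rows:
  steps:
    - {"dp": [0,0,0],"rot": [0,0,0],"gripper": 0.6}
    - {"dp": [0,0,0],"rot": [0,0,0],"gripper": 0.4}
    - {"dp": [0,0,0],"rot": [0,0,0],"gripper": 0.25}
    - {"dp": [0,0,0],"rot": [0,0,0],"gripper": 0.25}
    - {"dp": [0,0,0],"rot": [0,0,0],"gripper": 0.25}
    - {"dp": [0,0,0],"rot": [0,0,0],"gripper": 0.25}

```text
clock: 16.9
eef_pos: [0.4742, -0.1907, 0.0757]
tcp_rot: [2.693, 1.614, 0.003]
force: [-1.1, 1.2, 7.6]
grip_width: 0.0404
finger_force: 35.3
```

```bash
python3 g.py 486 17 170 61.9
```

```text
t 16.9 p [ 474.2 -190.7   75.7] yaw 61.9 w 40.4 ff 35.3 F [-1.1  1.2  7.6] j [ 0.58  0.48 -0.36  2.02  0.26  0.68 -0.45]
dp [ 0.472 -0.218 -0.236] rot [ 0.002 -0.    -0.   ]
```

Emit:
send_rows:
  steps:
    - {"dp": [0,0,-0.02],"rot": [0,0,0],"gripper": 0.25}
    - {"dp": [0,0,-0.08],"rot": [0,0,0],"gripper": 0.25}
    - {"dp": [0,0,-0.16],"rot": [0,0,0],"gripper": 0.25}
    - {"dp": [0.02,-0.01,-0.22],"rot": [0,0,0],"gripper": 0.25}
    - {"dp": [0.08,-0.037,-0.25],"rot": [0,0,0],"gripper": 0.25}
    - {"dp": [0.16,-0.074,-0.26],"rot": [0,0,0],"gripper": 0.25}
    - {"dp": [0.24,-0.11,-0.26],"rot": [0,0,0],"gripper": 0.25}
    - {"dp": [0.32,-0.147,-0.26],"rot": [0,0,0],"gripper": 0.25}

```text
clock: 17.57
eef_pos: [0.482, -0.0489, 0.1797]
tcp_rot: [2.694, 1.612, 0.003]
force: [0.8, 0.3, -0.4]
grip_width: 0.0402
finger_force: 35.3
```

Emit:
send_rows:
  steps:
    - {"dp": [0.08,-0.037,0],"rot": [0,0,0],"gripper": 0.25}
    - {"dp": [0.13,-0.061,0],"rot": [0,0,0],"gripper": 0.25}
    - {"dp": [0.152,-0.071,0],"rot": [0,0,0],"gripper": 0.25}
    - {"dp": [0.152,-0.071,0],"rot": [0,0,0],"gripper": 0.25}
    - {"dp": [0.152,-0.071,0],"rot": [0,0,0],"gripper": 0.25}
    - {"dp": [0.152,-0.071,0],"rot": [0,0,0],"gripper": 0.25}

```text
clock: 18.07
eef_pos: [0.4852, 0.0152, 0.1781]
tcp_rot: [2.695, 1.612, -0.001]
force: [-0.0, -0.4, -1.7]
grip_width: 0.0405
finger_force: 35.2
```

```bash
python3 - <<'E'
from h import *
d=imaging.get_image("wrist");X=cloud(d);cv2.imwrite("pics/w4.png",d["color"])
P=top(X,(.486,.017),.07,.019,.03);print("stand",rect(P),len(P))
P=top(X,(.486,.017),.03,.004,.016);print("recess",circ(P),len(P))
P=top(X,(.486,.017),.045,.195,.22);print("jar top",circ(P),np.percentile(P[:,2],[5,50,95]))
E
python3 g.py 486.2 16.7 88 61.9
```

```text
stand (array([485.6,  17.1]), array([84.5, 84.4]), 14.9) 6142
recess (array([485.5,  16.8]), 27.5, 'lsq', array([486.1,  17.9]), 2972) 2972
jar top (array([486.,  17.]), 45.0, 'lsq', array([483.6,  13.2]), 22885) [0.19880022 0.20689211 0.21488931]
t 18.12 p [485.2  15.1 178. ] yaw 61.7 w 40.4 ff 35.2 F [-0.5 -0.3 -1.2] j [ 0.29  0.31 -0.51  1.99  0.19  0.89 -0.81]
dp [0.005 0.    0.225] rot [ 0.     0.001 -0.002]
```

View pics/w4.png

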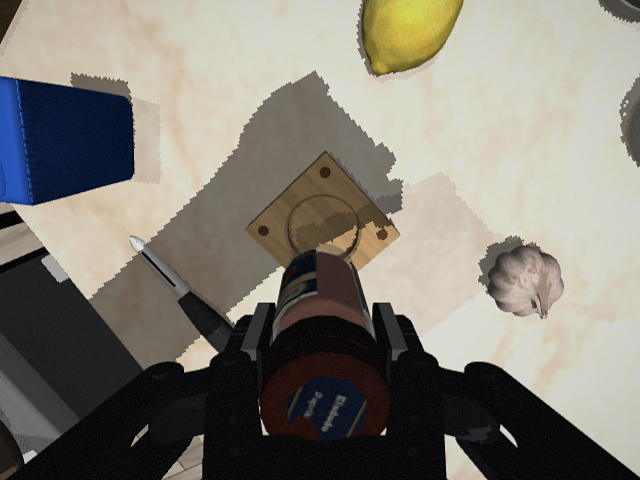

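Emit:
send_rows:
  steps:
    - {"dp": [0.004,-0.001,0.03],"rot": [0,0,0],"gripper": 0.25}
    - {"dp": [0.004,-0.001,0.08],"rot": [0,0,0],"gripper": 0.25}
    - {"dp": [0.004,-0.001,0.13],"rot": [0,0,0],"gripper": 0.25}
    - {"dp": [0.004,-0.001,0.16],"rot": [0,0,0],"gripper": 0.25}
    - {"dp": [0.004,-0.001,0.18],"rot": [0,0,0],"gripper": 0.25}
    - {"dp": [0.004,-0.001,0.2],"rot": [0,0,0],"gripper": 0.25}
    - {"dp": [0.004,-0.001,0.215],"rot": [0,0,0],"gripper": 0.25}
    - {"dp": [0.004,-0.001,0.215],"rot": [0,0,0],"gripper": 0.25}

```text
clock: 18.78
eef_pos: [0.4854, 0.0182, 0.0912]
tcp_rot: [-2.695, -1.614, 0.002]
force: [-0.3, 0.4, -1.8]
grip_width: 0.0402
finger_force: 35.2
```

```bash
python3 g.py 485.8 16.9 87 61.9
```

```text
t 18.78 p [485.4  18.2  91.2] yaw 61.9 w 40.2 ff 35.2 F [-0.3  0.4 -1.8] j [ 0.24  0.44 -0.46  2.06  0.29  0.71 -0.9 ]
dp [-0.002  0.003  0.011] rot [-0.001  0.    -0.001]
```

Emit:
send_rows:
  steps:
    - {"dp": [-0.001,0.001,0.007],"rot": [0,0,0],"gripper": 0.25}
    - {"dp": [-0.001,0.001,0.012],"rot": [0,0,0],"gripper": 0.25}
    - {"dp": [-0.001,0.001,0.012],"rot": [0,0,0],"gripper": 0.25}
    - {"dp": [-0.001,0.001,0.012],"rot": [0,0,0],"gripper": 0.25}

```text
clock: 19.12
eef_pos: [0.4861, 0.0182, 0.0875]
tcp_rot: [2.694, 1.615, 0.001]
force: [0.1, -0.7, -1.4]
grip_width: 0.0407
finger_force: 35.2
```

Emit:
send_rows:
  steps:
    - {"dp": [0,0,0],"rot": [0,0,0],"gripper": 0.5}
    - {"dp": [0,0,0],"rot": [0,0,0],"gripper": 0.8}
    - {"dp": [0,0,0],"rot": [0,0,0],"gripper": 1}
    - {"dp": [0,0,0],"rot": [0,0,0],"gripper": 1}
    - {"dp": [0,0,0],"rot": [0,0,0],"gripper": 1}
    - {"dp": [0,0,-0.06],"rot": [0,0,0],"gripper": 1}
    - {"dp": [0,0,-0.14],"rot": [0,0,0],"gripper": 1}
    - {"dp": [0,0,-0.22],"rot": [0,0,0],"gripper": 1}

```text
clock: 19.78
eef_pos: [0.4851, 0.0184, 0.1757]
tcp_rot: [-2.693, -1.615, 0.003]
force: [0.4, 0.3, 0.2]
grip_width: 0.0855
finger_force: 0.0
```

Emit:
send_rows:
  steps:
    - {"dp": [0,0,-0.08],"rot": [0,0,0],"gripper": 1}
    - {"dp": [0,0,-0.13],"rot": [0,0,0],"gripper": 1}
    - {"dp": [0,0,-0.13],"rot": [0,0,0],"gripper": 1}
    - {"dp": [0,0,-0.13],"rot": [0,0,0],"gripper": 1}

```text
clock: 20.12
eef_pos: [0.4864, 0.0181, 0.2282]
tcp_rot: [2.693, 1.614, 0.003]
force: [-0.6, -0.2, -0.5]
grip_width: 0.0857
finger_force: 0.0
```

```bash
python3 - <<'E'
from h import *
X=cloud(imaging.get_image("wrist"))
P=top(X,(.486,.017),.07,.019,.03);print("stand",rect(P),len(P))
P=top(X,(.486,.017),.05,.1,.13);print("jar",circ(P),np.percentile(P[:,2],[5,50,95]))
E
python3 g.py 353.8 -281 230 77.3 353.8 -281 80 77.3
```

```text
stand (array([485.7,  17.2]), array([84.3, 84.4]), 14.9) 4495
jar (array([484.7,  18.3]), 20.3, 'lsq', array([485.1,  19.3]), 2927) [0.10721033 0.11372097 0.11496329]
t 20.17 p [485.7  18.  227. ] yaw 61.9 w 85.6 ff 0.0 F [-0.8  0.3 -0.2] j [ 0.32  0.25 -0.53  1.93  0.15  1.   -0.77]
dp [-0.815  0.062 -0.007] rot [ 0.     0.    -0.171]
dp [ 0.    -0.     0.375] rot [0. 0. 0.]
```

Emit:
send_rows:
  steps:
    - {"dp": [-0.09,0.007,0],"rot": [0,0,-0.03],"gripper": 1}
    - {"dp": [-0.18,0.014,0],"rot": [0,0,-0.06],"gripper": 1}
    - {"dp": [-0.27,0.021,0],"rot": [0,0,-0.09],"gripper": 1}
    - {"dp": [-0.36,0.028,0],"rot": [0,0,-0.12],"gripper": 1}
    - {"dp": [-0.45,0.035,0],"rot": [0,0,-0.15],"gripper": 1}
    - {"dp": [-0.54,0.041,0],"rot": [0,0,-0.171],"gripper": 1}
    - {"dp": [-0.63,0.048,0],"rot": [0,0,-0.171],"gripper": 1}
    - {"dp": [-0.72,0.055,0],"rot": [0,0,-0.171],"gripper": 1}

```text
clock: 20.83
eef_pos: [0.3677, -0.2473, 0.2258]
tcp_rot: [-2.452, -1.961, 0.001]
force: [0.2, -0.0, -0.1]
grip_width: 0.0857
finger_force: 0.0
```

```bash
python3 g.py 353.8 -281 230 77.3
```

```text
t 20.83 p [ 367.7 -247.3  225.8] yaw 77.3 w 85.7 ff 0.0 F [ 0.2 -0.  -0.1] j [ 0.82  0.16 -0.37  2.03  0.07  0.97  0.19]
dp [-0.09  -0.015 -0.011] rot [-0.002 -0.    -0.   ]
```

Emit:
send_rows:
  steps:
    - {"dp": [-0.05,-0.009,0],"rot": [0,0,0],"gripper": 1}
    - {"dp": [-0.088,-0.015,0],"rot": [0,0,0],"gripper": 1}
    - {"dp": [-0.088,-0.015,0],"rot": [0,0,0],"gripper": 1}
    - {"dp": [-0.088,-0.015,0],"rot": [0,0,0],"gripper": 1}

```text
clock: 21.17
eef_pos: [0.3551, -0.2792, 0.2258]
tcp_rot: [-2.454, -1.958, 0.001]
force: [-0.1, -0.5, -1.1]
grip_width: 0.085
finger_force: 0.0
```

```bash
python3 - <<'E'
from h import *
d=imaging.get_image("wrist");X=cloud(d);cv2.imwrite("pics/w5.png",d["color"])
P=top(X,(.354,-.281),.05,.104,.12);print("carton",rect(P),len(P))
E
python3 g.py 353.8 -281 80 77.3
```

```text
carton (array([ 352.6, -281.4]), array([61.1, 40.6]), 77.0) 5211
t 21.22 p [ 355.7 -278.4  226.1] yaw 77.3 w 85.7 ff 0.0 F [-0.3 -0.1 -0.4] j [ 0.86  0.17 -0.34  2.01  0.07  0.98  0.27]
dp [-0.008 -0.002  0.365] rot [-0.001 -0.001 -0.   ]
```

View pics/w5.png

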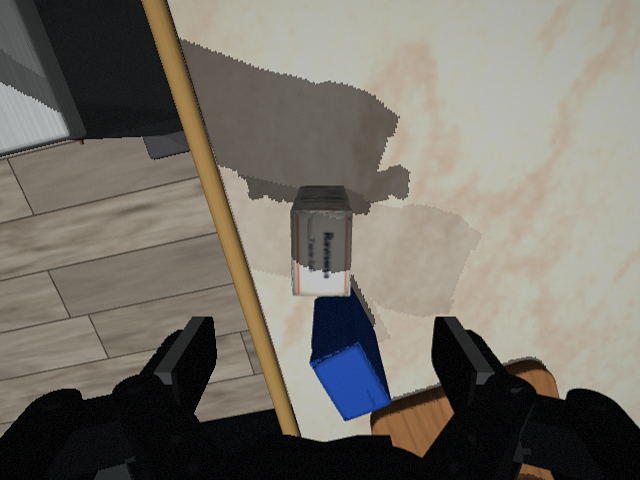

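Emit:
send_rows:
  steps:
    - {"dp": [-0.007,-0.004,0.05],"rot": [0,0,0],"gripper": 1}
    - {"dp": [-0.007,-0.004,0.13],"rot": [0,0,0],"gripper": 1}
    - {"dp": [-0.007,-0.004,0.21],"rot": [0,0,0],"gripper": 1}
    - {"dp": [-0.007,-0.004,0.29],"rot": [0,0,0],"gripper": 1}
    - {"dp": [-0.007,-0.004,0.34],"rot": [0,0,0],"gripper": 1}
    - {"dp": [-0.007,-0.004,0.365],"rot": [0,0,0],"gripper": 1}
    - {"dp": [-0.007,-0.004,0.365],"rot": [0,0,0],"gripper": 0.85}
    - {"dp": [-0.007,-0.004,0.365],"rot": [0,0,0],"gripper": 0.7}

```text
clock: 21.88
eef_pos: [0.3543, -0.2808, 0.0813]
tcp_rot: [-2.452, -1.963, -0.0]
force: [0.6, -0.6, 0.7]
grip_width: 0.0641
finger_force: 0.0
```

Emit:
send_rows:
  steps:
    - {"dp": [0,0,0],"rot": [0,0,0],"gripper": 0.6}
    - {"dp": [0,0,0],"rot": [0,0,0],"gripper": 0.4}
    - {"dp": [0,0,0],"rot": [0,0,0],"gripper": 0.3}
    - {"dp": [0,0,0],"rot": [0,0,0],"gripper": 0.3}
    - {"dp": [0,0,0],"rot": [0,0,0],"gripper": 0.3}
    - {"dp": [0,0,0],"rot": [0,0,0],"gripper": 0.3}

```text
clock: 22.38
eef_pos: [0.3544, -0.2819, 0.0825]
tcp_rot: [2.452, 1.96, 0.001]
force: [-0.9, 2.6, 7.6]
grip_width: 0.0448
finger_force: 39.8
```

```bash
python3 g.py 353.8 -281 230 77.3 420 0 270 77.3 355 302.5 270 112.2
```

```text
t 22.38 p [ 354.4 -281.9   82.5] yaw 77.3 w 44.8 ff 39.8 F [-0.9  2.6  7.6] j [ 0.81  0.38 -0.3   2.15  0.19  0.63  0.16]
dp [ 0.002 -0.001 -0.369] rot [ 0.001  0.001 -0.   ]
dp [ 0.722  0.007 -0.1  ] rot [0. 0. 0.]
dp [ 0.702 -0.325 -0.   ] rot [-0.     0.    -0.388]
```

Emit:
send_rows:
  steps:
    - {"dp": [0,0,-0.02],"rot": [0,0,0],"gripper": 0.3}
    - {"dp": [0,0,-0.08],"rot": [0,0,0],"gripper": 0.3}
    - {"dp": [0,0,-0.16],"rot": [0,0,0],"gripper": 0.3}
    - {"dp": [0,0,-0.24],"rot": [0,0,0],"gripper": 0.3}
    - {"dp": [0,0,-0.32],"rot": [0,0,0],"gripper": 0.3}
    - {"dp": [0,0,-0.39],"rot": [0,0,0],"gripper": 0.3}
    - {"dp": [0.02,0,-0.42],"rot": [0,0,0],"gripper": 0.3}
    - {"dp": [0.07,0,-0.42],"rot": [0,0,0],"gripper": 0.3}

```text
clock: 23.05
eef_pos: [0.3606, -0.2569, 0.2532]
tcp_rot: [2.452, 1.952, 0.001]
force: [0.7, 0.2, -4.3]
grip_width: 0.0448
finger_force: 39.5
```

Emit:
send_rows:
  steps:
    - {"dp": [0.08,0,0],"rot": [0,0,0],"gripper": 0.3}
    - {"dp": [0.16,0,0],"rot": [0,0,0],"gripper": 0.3}
    - {"dp": [0.24,0,0],"rot": [0,0,0],"gripper": 0.3}
    - {"dp": [0.32,0,0],"rot": [0,0,0],"gripper": 0.3}
    - {"dp": [0.4,0,0],"rot": [0,0,0],"gripper": 0.3}
    - {"dp": [0.48,0,0],"rot": [0,0,0],"gripper": 0.3}
    - {"dp": [0.56,0,0],"rot": [0,0,0],"gripper": 0.3}
    - {"dp": [0.64,0,0],"rot": [0,0,0],"gripper": 0.3}

```text
clock: 23.72
eef_pos: [0.416, -0.0031, 0.2499]
tcp_rot: [2.453, 1.961, 0.0]
force: [0.0, -0.4, -3.2]
grip_width: 0.045
finger_force: 39.5
```

Emit:
send_rows:
  steps:
    - {"dp": [0.07,-0.02,0],"rot": [0,0,-0.05],"gripper": 0.3}
    - {"dp": [0.14,-0.055,0],"rot": [0,0,-0.1],"gripper": 0.3}
    - {"dp": [0.21,-0.09,0],"rot": [0,0,-0.15],"gripper": 0.3}
    - {"dp": [0.28,-0.125,0],"rot": [0,0,-0.2],"gripper": 0.3}
    - {"dp": [0.35,-0.16,0],"rot": [0,0,-0.25],"gripper": 0.3}
    - {"dp": [0.42,-0.195,0],"rot": [0,0,-0.3],"gripper": 0.3}
    - {"dp": [0.49,-0.23,0],"rot": [0,0,-0.35],"gripper": 0.3}
    - {"dp": [0.56,-0.265,0],"rot": [0,0,-0.388],"gripper": 0.3}

```text
clock: 24.38
eef_pos: [0.3615, 0.2382, 0.2499]
tcp_rot: [1.747, 2.609, 0.0]
force: [1.5, 0.2, -3.4]
grip_width: 0.0452
finger_force: 39.6
```

```bash
python3 g.py 355 302.5 250 112.2
```

```text
t 24.38 p [361.5 238.2 249.9] yaw 112.4 w 45.2 ff 39.6 F [ 1.5  0.2 -3.4] j [ 0.13  0.18 -0.91  1.99  0.16  1.04 -0.46]
dp [ 0.155  0.046 -0.   ] rot [0.001 0.001 0.002]
```

Emit:
send_rows:
  steps:
    - {"dp": [0.07,0.023,0],"rot": [0,0,0],"gripper": 0.3}
    - {"dp": [0.12,0.04,0],"rot": [0,0,0],"gripper": 0.3}
    - {"dp": [0.14,0.046,0.04],"rot": [0,0,0],"gripper": 0.3}
    - {"dp": [0.14,0.046,0.08],"rot": [0,0,0],"gripper": 0.3}
    - {"dp": [0.14,0.046,0.1],"rot": [0,0,0],"gripper": 0.3}
    - {"dp": [0.14,0.046,0.1],"rot": [0,0,0],"gripper": 0.3}
    - {"dp": [0.14,0.046,0.1],"rot": [0,0,0],"gripper": 0.3}

```text
clock: 24.97
eef_pos: [0.3581, 0.2955, 0.2094]
tcp_rot: [1.753, 2.607, -0.001]
force: [-0.4, 1.0, -3.5]
grip_width: 0.0452
finger_force: 39.5
```

```bash
python3 - <<'E'
from h import *
d=imaging.get_image("wrist");X=cloud(d);cv2.imwrite("pics/w6.png",d["color"])
P=top(X,(.355,.302),.085,.019,.03);print("stand",rect(P),len(P))
P=top(X,(.355,.302),.05,.003,.016);print("recess",rect(P),len(P))
P=top(X,(.355,.302),.05,.232,.25);print("carton",rect(P) if len(P) else 0,len(P))
E
python3 g.py 355 302.5 93 112.2
```

```text
stand (array([351.2, 311.1]), array([86.2, 85.3]), 22.2) 4089
recess (array([349. , 316.5]), array([59.6, 44.9]), 21.6) 3531
carton (array([354.7, 302.8]), array([99.6, 45. ]), 21.7) 29760
t 25.02 p [358.4 295.8 209.9] yaw 112.2 w 44.9 ff 39.5 F [ 0.5 -1.3 -2.6] j [-0.04  0.31 -0.89  1.98  0.29  0.99 -0.68]
dp [ 0.019 -0.002  0.292] rot [ 0.  0. -0.]
```

View pics/w6.png

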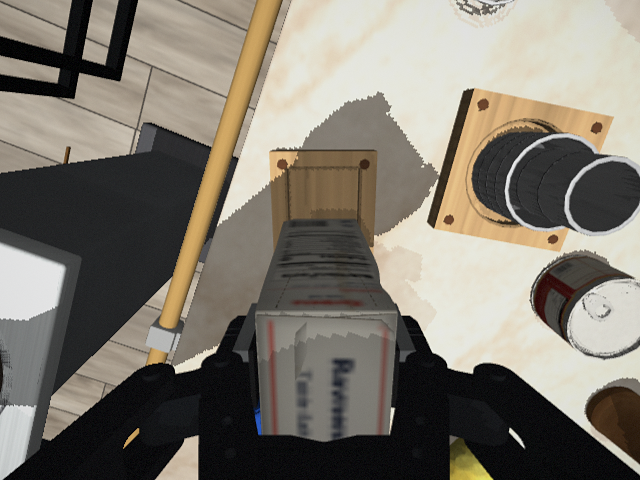

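Emit:
send_rows:
  steps:
    - {"dp": [0.009,-0.001,0.02],"rot": [0,0,0],"gripper": 0.3}
    - {"dp": [0.018,-0.002,0.06],"rot": [0,0,0],"gripper": 0.3}
    - {"dp": [0.018,-0.002,0.11],"rot": [0,0,0],"gripper": 0.3}
    - {"dp": [0.018,-0.002,0.16],"rot": [0,0,0],"gripper": 0.3}
    - {"dp": [0.018,-0.002,0.2],"rot": [0,0,0],"gripper": 0.3}
    - {"dp": [0.018,-0.002,0.22],"rot": [0,0,0],"gripper": 0.3}
    - {"dp": [0.018,-0.002,0.22],"rot": [0,0,0],"gripper": 0.3}
    - {"dp": [0.018,-0.002,0.22],"rot": [0,0,0],"gripper": 0.3}

```text
clock: 25.68
eef_pos: [0.3547, 0.3027, 0.1216]
tcp_rot: [-1.752, -2.607, -0.0]
force: [-1.0, -0.1, -2.1]
grip_width: 0.0449
finger_force: 39.5
```

```bash
python3 g.py 354.9 302 94 112.2
```

```text
t 25.68 p [354.7 302.7 121.6] yaw 112.2 w 44.9 ff 39.5 F [-1.  -0.1 -2.1] j [-0.15  0.44 -0.81  2.07  0.44  0.81 -0.84]
dp [-0.002 -0.     0.069] rot [ 0. -0.  0.]
```

Emit:
send_rows:
  steps:
    - {"dp": [-0.001,0,0.02],"rot": [0,0,0],"gripper": 0.3}
    - {"dp": [-0.001,0,0.04],"rot": [0,0,0],"gripper": 0.3}
    - {"dp": [-0.001,0,0.06],"rot": [0,0,0],"gripper": 0.3}
    - {"dp": [-0.001,0,0.069],"rot": [0,0,0],"gripper": 0.3}
    - {"dp": [-0.001,0,0.07],"rot": [0,0,0],"gripper": 0.3}
    - {"dp": [-0.001,0,0.07],"rot": [0,0,0],"gripper": 0.3}

```text
clock: 26.18
eef_pos: [0.3546, 0.3021, 0.0929]
tcp_rot: [-1.752, -2.608, 0.001]
force: [-1.3, -0.3, -3.8]
grip_width: 0.0447
finger_force: 35.9
```

```bash
python3 g.py 354.9 302 93 112.2
```

```text
t 26.18 p [354.6 302.1  92.9] yaw 112.2 w 44.7 ff 35.9 F [-1.3 -0.3 -3.8] j [-0.19  0.48 -0.77  2.09  0.49  0.76 -0.88]
dp [-0.     0.001 -0.   ] rot [-0. -0.  0.]
```

Release and retreat up.

Emit:
send_rows:
  steps:
    - {"dp": [0,0,0.001],"rot": [0,0,0],"gripper": 0.5}
    - {"dp": [0,0,0.001],"rot": [0,0,0],"gripper": 0.8}
    - {"dp": [0,0,0.001],"rot": [0,0,0],"gripper": 1}
    - {"dp": [0,0,0.001],"rot": [0,0,0],"gripper": 1}
    - {"dp": [0,0,0.001],"rot": [0,0,0],"gripper": 1}
    - {"dp": [0,0,-0.06],"rot": [0,0,0],"gripper": 1}
    - {"dp": [0,0,-0.14],"rot": [0,0,0],"gripper": 1}
    - {"dp": [0,0,-0.22],"rot": [0,0,0],"gripper": 1}

```text
clock: 26.85
eef_pos: [0.3541, 0.3019, 0.1819]
tcp_rot: [-1.75, -2.607, 0.003]
force: [1.2, 0.2, 0.8]
grip_width: 0.0855
finger_force: 0.0
```

Emit:
send_rows:
  steps:
    - {"dp": [0,0,-0.08],"rot": [0,0,0],"gripper": 1}
    - {"dp": [0,0,-0.16],"rot": [0,0,0],"gripper": 1}
    - {"dp": [0,0,-0.2],"rot": [0,0,0],"gripper": 1}
    - {"dp": [0,0,-0.2],"rot": [0,0,0],"gripper": 1}
    - {"dp": [0,0,-0.2],"rot": [0,0,0],"gripper": 1}
    - {"dp": [0,0,-0.2],"rot": [0,0,0],"gripper": 1}

```text
clock: 27.35
eef_pos: [0.3546, 0.3015, 0.2605]
tcp_rot: [1.753, 2.607, -0.002]
force: [-0.4, -0.1, -0.5]
grip_width: 0.085
finger_force: 0.0
```

```bash
python3 - <<'E'
from h import *
d=imaging.get_image("wrist");X=cloud(d);cv2.imwrite("pics/w7.png",d["color"])
P=top(X,(.355,.302),.085,.019,.03);print("stand",rect(P),len(P))
P=top(X,(.355,.302),.06,.11,.13);print("carton",rect(P),np.percentile(P[:,2],[5,50,95]))
P=top(X,(.49,.393),.06,.116,.13);print("slim",circ(P))
P=top(X,(.49,.393),.06,.068,.076);print("wide",circ(P))
X=cloud(imaging.get_image("top"))
P=top(X,(.486,.018),.05,.108,.125);print("jar",circ(P),np.median(P[:,2]))
E
python3 g.py
```

```text
stand (array([354.7, 302.5]), array([ 86.2, 104.1]), 22.2) 4049
carton (array([353.6, 302.1]), array([41.1, 60.5]), 22.0) [0.11701273 0.11951215 0.12103209]
slim (array([488.4, 392.2]), 23.5, 'lsq', array([487.6, 392.6]), 1247)
wide (array([488.5, 393.2]), 34.1, 'lsq', array([485.6, 392.9]), 1194)
jar (array([485.1,  17.3]), 20.4, 'lsq', array([484.9,  17.6]), 280) 0.11522519686478674
t 27.45 p [354.3 301.5 260. ] yaw 112.2 w 85.5 ff 0.0 F [ 0.4 -0.2 -0.4] j [-0.    0.25 -0.93  1.91  0.22  1.09 -0.63]
```

View pics/w7.png

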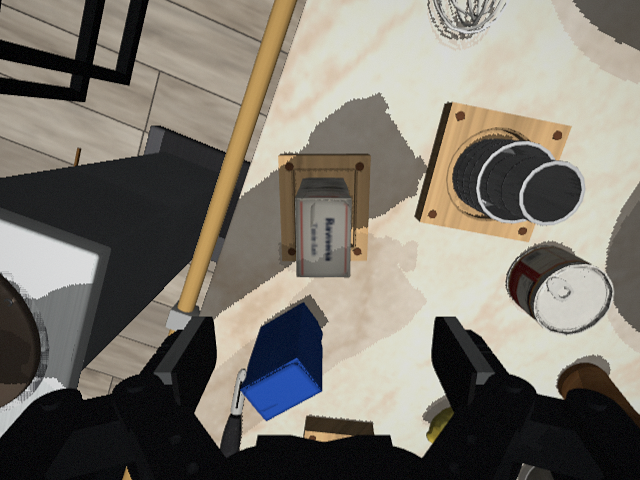

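The picture shows the carton seated in its stand (325, 225) and the nested beakers in theirs (500, 185). All four measured positions are within 2 mm of centre and at the right height.

```bash
python3 -c "
from bench import job_done
print(job_done())"
```

```text
the job is handed in; nothing more can be done
None
```

The job is handed in: by camera, the wide beaker, slim beaker, jar and carton are all seated upright within about 2 mm of centre; nothing was knocked over, and the lemon, garlic and tin were never approached. Hand-in returned no verdict.

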